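# Open a relay test socket and hover the relay over it

## Task

Swing the wire bail of the relay test socket all the way back to its stop, then pick up the wide relay (not the slim one) and carry it over the clamp fixture to the socket, without knocking it against the fixture or the socket and without shifting the loose things that stand about. Finish still holding the relay, level and still, pins down, squarely centred above the socket's slots with its long side along the slot rows and about half a centimetre of air under its pins, not touching the socket, so that I can check the pins against the slots before it goes in.

Things in the scene. Friction and masses are not known exactly. Their poses are not given: they have to be found in the camera images.
- relay_mid (a point): Centre of the wide relay, a grey plastic block with a black foot: 40 long (its x axis) x 28 wide (its y axis; the grey cover to grip is 27 wide, 38 long) x 46 tall, about 70 g (may vary), standing loose on eight pins. This point lies 23 mm above the pin tips and 23 mm below the top; z is up. The lowest 7 mm are pins, the next 6 mm the black foot, the rest the cover. Turning it half round makes no difference.
- relay_foot (a point): Point on the wide relay at the level of its pin tips, centred, 23 mm below relay_mid; same axes. The pins stand in two rows along x, 16 mm apart.
- slim_relay_mid (a point): Centre of the slim relay, which stays where it is: like the wide one but only 16 wide (its y), 40 long (its x), 46 tall. Either relay may stand in the nearer or the farther place, right of the clamp fixture.
- socket_top (a point): Centre of the top face of the relay test socket, 34 mm above the bench: a grey 56 x 44 mm face with eight slots in two rows along its x axis, the rows 16 mm apart. Its -x side is the front, turned roughly to the robot; z is up. The socket stands left of the clamp fixture, on a 108 x 96 x 10 mm plate (its x by y) bolted to the bench. At the rear two 5 mm wide hinge ears reach 46 mm above the bench.
- bail_hinge (a point): Middle of the bail's hinge line, at the rear of the socket: 38 mm behind socket_top (socket +x) and 6 mm above it, 40 mm above the bench. The hinge line runs along the socket's y axis.
- bail_bar (a point): Middle of the bail's front grip bar: round, 10 mm thick, 52 mm long, parallel to the hinge line and 106 mm from it; it can be pinched between its two side wires (60 mm apart), which run back to the hinge, and turns freely in the grip as the bail swings. A thinner cross wire, 38 mm from the hinge, lies over the slots when the bail is shut and so blocks the relay. With the bail shut the grip bar is 40 mm above the bench, 68 mm in front of socket_top.
- bail (a joint): Angle of the bail: 0 shut (lying forward, level, over the socket), grows as the grip bar is swung up and over to the rear, 1.57 upright, 2.2 at its stop leaning back. Stays where it is left (about 1.2 N at the grip bar moves it). Starts near shut, sometimes a little raised.
- clamp_fixture: Fixed toggle-clamp fixture between the relays and the socket, not to be knocked with the relay. Origin at its underside; plate from 120 mm in front of (-x) to 10 mm behind it and 100 mm to either side, 14 mm thick; in the middle the shut clamp with its lever lying back, which reaches 120 mm behind the origin and 75 mm above the bench.
- glue_bottle: Bystander: standing glue bottle, 40 mm thick, 128 tall, loose; origin at the centre of its underside.
- tape_measure: Bystander: tape measure standing on edge, 38 x 84 x 66 tall, loose; origin at the centre of its underside.
- fitting_0: Bystander: small brass pipe nipple standing between the clamp fixture and the socket, 27 mm wide, 36 tall, loose; origin at the centre of its underside.
- bolt_0: Bystander: hex bolt standing on its head, 29 wide, 70 tall, loose; origin at the centre of its underside.
- nut_0: Bystander: hex nut lying flat, 34 wide, 18 high, loose; origin at the centre of its underside.
Things that resemble listed ones, but are neither listed nor needed, are in the scene too. What is shaped like the part that bears relay_mid but green or purple is not meant.

How it is judged:
By the outcome, as a careful person would: the job done as asked, in the order asked, and still so for the second after the job is handed in, while the arm keeps its last pose, push and grip.
It also fails if it takes over 62 s, if anything falls off the work surface, if the arm or the gripper's body presses on something with over 40 N, if the wrist force passes 120 N, or if a joint passes its speed limit or range.

## Robot

A 6-joint arm with a two-finger parallel gripper is mounted at the origin on a cart in front of the work surface, level with it; the furniture and walls round the work are solid. World frame = base frame: x ahead of the robot, y to its left, z up, the work surface at z = 0. Lengths are in mm, angles in rad, forces in N, time in s.
With the tool pointing down it reaches from about 325 to 925 mm from the base axis. Payload 3.1 kg.
Tool frame: the origin (TCP) lies between the finger pads; the fingertips stand 25 mm ahead of it and the grasp point (between the pads) lies 6 mm ahead of it (robot.nose_length is the distance from the TCP to the fingertips, in mm); z points along the fingers, y is the line along which they close (so a half turn about z gives the same grasp; the last joint's range is limited). The gripper opens to 85 mm and grips with 20 to 120 N. Pads are 22 mm wide; open, the fingers measure 114 mm over their backs; the gripper's body (76 mm by 85 mm) begins 54 mm behind the grasp point. The pads swing forward as they close: fully open they stand 13 mm farther back than shut.
Start: joints at [1.06, 0.217, 1.613, -0, 1.311, -0.112], TCP at [242.679, 575.974, 221.6] pointing down, gripper open.
Joint ranges: [-2.75, 2.75], [-0.78, 2.1], [0.31, 2.55], [-1.13, 4.27], [0.13, 2.63], [-2.58, 2.58]. Speed limits (rad/s): [2.79, 2.79, 3.14, 3.14, 3.14, 3.14].

## Interface

Orientations are given as [roll, pitch, yaw] about the fixed x, y, z axes, in that order (R = Rz(yaw) Ry(pitch) Rx(roll)).
In Python, from station import sensors, cams, order, finder, robot gives the robot as it stands.
- The arm moves only by the tool drive_tool, never from a script. Its argument "moves" is a list that holds one entry, the list of rows, each a list of 4 numbers: the shift along the world's x, y, z scaled (see below), then the turn about the world's z scaled (see below). In form: [[[tx, ty, tz, turn], ...]]. A call has 1 to 20 rows; each row is the pose to reach, as a shift and turn from the pose commanded when the call began, turning the shorter way round; what a row does not reach only later rows make up. The controller multiplies each number of a shift by 0.2 m and each number of a turn by 180 degrees. A row lasts 1/10 s, in which the tool goes at most 50 mm and 8.59 degrees, less where a joint would pass 70% of its speed; a pose out of reach is approached as far as the arm can. A call with a number of a shift or a turn outside -1 to 1 is refused whole. A call with a gripper value outside its range is refused whole. "gripper" is the opening, from -1 (shut) to 1 (fully open), so that 0 is half open, set as the call begins (left out, the last holds). The fingers move at their own pace and stop on an object; "squeeze" is the grip in N (left out, the last holds). Time passes only in rows, so rows that repeat a pose let the fingers close. It gives the time, the measured TCP pose, the force, the opening and the grip force at its end, in the units of the state.
- sensors.get_state(): the state, without advancing time (a new reading comes with each control period).
- cams.capture(name): name is "side" or "top" or "wrist"; returns a dict with "color" (420x560x3 uint8, red, green, blue), "fx", "fy", "cx", "cy" (pixels), "pose" (4x4, takes a point from camera to world coordinates). Camera axes: x right, y down, z forward; pixel columns grow to the right and rows downward; lengths in mm; the calibration is good to about 2 mm. A picture is of the moment at which its call begins. There is no depth.
- order.finish_job(): hands the job in; it is judged then, once.
Trained networks look in the newest picture that a camera, given by its name, has taken for a name from the list of things; names that differ only in an ending like _2 or _b are one class to them, and where a whole thing is asked for, a point or a joint stands for the part that bears it (a point fixed in the world has none). Each returns a list of dicts, best first, with "score" (0 to 1); they miss things now and then, are a little off and sometimes report something else, mostly with a low value. They report only what shows in the picture. A call takes as long as a camera call. They do not tell look-alikes from the thing itself.
- finder.look_for(camera, label): "position" ([row, column] in pixels, amid what is visible of it).
- finder.trace(camera, label): "pixels" (420x560 bool, what is visible of it) and "position" ([row, column] in pixels, amid what is visible of it).
- finder.place_of(camera, label): "position" ([row, column] in pixels: a listed point, or the origin of a listed thing).
The state is a dict: "time": time; "joint_pos": joint angles; "qd": joint speeds; "tau": joint torques, N m; "tcp_pos": TCP position; "eef_rot": TCP orientation; "ft_force": force on the tool from outside, world axes, zero at the start; "moment": the same for the moment, N m; "opening": opening from 0.0 (shut) to 1.0 (fully open); "grasp_force": force on a finger pad.
Only numpy, scipy, OpenCV 4.12 (cv2) and the standard library are available. Lean on these libraries where they do the work, as an engineer would, in place of code of your own. Each camera call takes 0.05 s, during which the arm holds its last target. There are 200 camera calls.

## Working session

There is one attempt and no reset: what is moved stays moved. The work goes in short steps, Python scripts to look and compute and a tool call to move; the robot and the scene stay as the last step left them, time stands still between calls to the robot, and variables do not carry over. Pictures are saved under pics/ and viewed, at most 10 in all, crops included, and the job is handed in when it is done.

Besides the shell and the picture viewer there is one more tool, called after "Request:" as a command line: name --argument value ..., lists and objects as JSON in quotes. drive_tool: Moves the arm, as the interface text tells. Its arguments: {"type":"object","properties":{"moves":{"type":"array","items":{"type":"array","items":{"type":"array","items":{"type":"number"}}}},"gripper":{"type":"number"},"squeeze":{"type":"number"}},"required":["moves"]}

```bash
mkdir -p pics; ls; cat > h.py <<'E'
import numpy as np, cv2
from station import sensors, cams, order, finder, robot
def ray(c,px):
    d=np.array([(px[1]-c['cx'])/c['fx'],(px[0]-c['cy'])/c['fy'],1.0])
    P=np.array(c['pose']); return P[:3,3],P[:3,:3]@d
def onz(c,px,z):
    o,d=ray(c,px); return o+d*(z-o[2])/d[2]
def proj(c,p):
    P=np.array(c['pose']); q=P[:3,:3].T@(np.array(p)-P[:3,3])
    return [q[1]/q[2]*c['fy']+c['cy'],q[0]/q[2]*c['fx']+c['cx']]
def tri(obs):
    A=np.zeros((3,3));b=np.zeros(3)
    for c,px in obs:
        o,d=ray(c,px);d=d/np.linalg.norm(d);M=np.eye(3)-np.outer(d,d);A+=M;b+=M@o
    return np.linalg.solve(A,b)
E
python3 - <<'E'
from h import *
ims=[]
for n in ['side','top']:
    c=cams.capture(n); cv2.imwrite(f'pics/{n}0.png',c['color'][:,:,::-1])
    print(n,np.round(np.array(c['pose'])[:3],2).tolist(),c['fx'])
    for l,z in [('relay_mid',23),('relay_foot',0),('slim_relay_mid',23),('socket_top',34),('bail_hinge',40),('bail_bar',40),('clamp_fixture',0),('glue_bottle',0),('tape_measure',0),('fitting_0',0),('bolt_0',0),('nut_0',0)]:
        print(l,[(np.round(r['position']).tolist(),round(r['score'],2),np.round(onz(c,r['position'],z)).tolist()) for r in finder.place_of(n,l)[:3]])
E
```

```text
pics
side [[0.97, -0.16, 0.17, 341.45], [-0.23, -0.62, 0.75, -986.69], [-0.01, -0.77, -0.64, 946.41]] 433.2196304211374
relay_mid [([307.0, 273.0], 0.79, [481.0, -299.0, 23.0]), ([329.0, 299.0], 0.79, [527.0, -381.0, 23.0]), ([305.0, 235.0], 0.69, [385.0, -271.0, 23.0])]
relay_foot [([333.0, 302.0], 0.8, [536.0, -378.0, 0.0]), ([310.0, 240.0], 0.64, [396.0, -273.0, 0.0]), ([312.0, 271.0], 0.52, [475.0, -297.0, 0.0])]
slim_relay_mid [([312.0, 326.0], 0.65, [608.0, -348.0, 23.0])]
socket_top [([176.0, 257.0], 0.56, [550.0, 266.0, 34.0])]
bail_hinge [([306.0, 275.0], 0.65, [483.0, -310.0, 40.0]), ([174.0, 269.0], 0.56, [594.0, 258.0, 40.0])]
bail_bar [([172.0, 237.0], 0.45, [482.0, 298.0, 40.0])]
clamp_fixture []
glue_bottle [([231.0, 300.0], 0.68, [632.0, -13.0, 0.0])]
tape_measure [([167.0, 220.0], 0.61, [432.0, 407.0, 0.0])]
fitting_0 [([240.0, 244.0], 0.41, [452.0, -10.0, -0.0])]
bolt_0 [([267.0, 342.0], 0.49, [710.0, -191.0, 0.0])]
nut_0 [([325.0, 370.0], 0.59, [712.0, -398.0, 0.0])]
top [[0.02, -0.98, 0.18, 394.73], [-1.0, -0.02, -0.02, 35.83], [0.02, -0.18, -0.98, 1036.22]] 383.3
[... 414 characters left out ...]
44.0, 258.0, 34.0])]
bail_hinge [([211.0, 184.0], 0.87, [578.0, 273.0, 40.0]), ([176.0, 355.0], 0.68, [682.0, -181.0, 40.0])]
bail_bar [([244.0, 195.0], 0.91, [492.0, 238.0, 40.0])]
clamp_fixture [([172.0, 426.0], 0.47, [712.0, -392.0, 0.0])]
glue_bottle [([193.0, 290.0], 0.65, [641.0, -8.0, 0.0]), ([171.0, 423.0], 0.57, [714.0, -385.0, 0.0]), ([264.0, 140.0], 0.27, [440.0, 389.0, 0.0])]
tape_measure [([265.0, 138.0], 0.65, [438.0, 393.0, 0.0])]
fitting_0 [([257.0, 286.0], 0.58, [464.0, -1.0, 0.0]), ([177.0, 355.0], 0.48, [692.0, -190.0, 0.0])]
bolt_0 [([176.0, 356.0], 0.54, [694.0, -194.0, 0.0])]
nut_0 [([168.0, 424.0], 0.7, [722.0, -387.0, 0.0]), ([226.0, 190.0], 0.5, [546.0, 263.0, 0.0])]
```

```bash
python3 - <<'E'
import cv2
a=cv2.imread('pics/side0.png');b=cv2.imread('pics/top0.png')
cv2.imwrite('pics/a1.png',cv2.resize(a[120:400,150:450],None,fx=2.1,fy=2.1,interpolation=2))
cv2.imwrite('pics/a2.png',cv2.resize(b[120:340,100:480],None,fx=2.1,fy=2.1,interpolation=2))
E
```

```text
(no output)
```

View pics/a1.png

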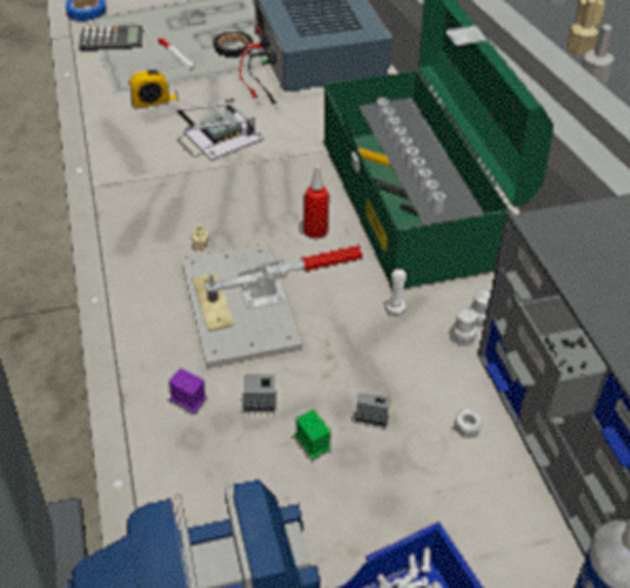

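View pics/a2.png

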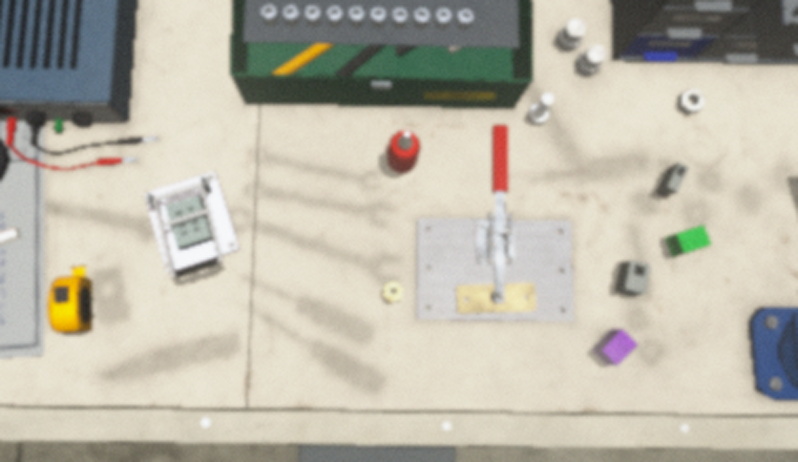

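The views show the wide grey relay in the nearer place at about side px (307,273), and the slim one at (312,326). The socket is at top px (224,189) with yaw about +19°. The purple and green blocks are decoys. I'll move above the socket and look from close by.

```bash
python3 - <<'E'
from h import *
s=sensors.get_state();print(s['time'],s['tcp_pos'],s['eef_rot'],s['opening'])
c=cams.capture('wrist');print(np.round(c['pose'],2).tolist(),c['fx'])
E
```

```text
1.3 [242.67555761 575.97249411 221.59522167] [-3.14156818e+00 -1.84327644e-06  2.74279499e+00] 0.9982870230976415
[[0.39, 0.88, 0.26, 177.66], [0.92, -0.37, -0.11, 603.15], [0.0, 0.28, -0.96, 373.94], [0.0, 0.0, 0.0, 1.0]] 309.7147959886891
```

Request:
drive_tool --moves '[[[0.3,-0.25,0.3,0],[0.5,-0.5,0.4,0],[0.7,-0.75,0.4,0],[0.9,-1,0.4,0],[0.9,-1,0.4,0],[0.9,-1,0.4,0]]]'

```text
time: 1.95
tcp_pos: [424.4, 373.8, 302.5]
eef_rot: [3.141, 0.001, 2.741]
ft_force: [0.3, -0.7, 0.6]
opening: 0.999
grasp_force: 0.0
```

Request:
drive_tool --moves '[[[0.3,-0.3,0,-0.267],[0.38,-0.55,-0.1,-0.267],[0.38,-0.55,-0.1,-0.267],[0.38,-0.55,-0.1,-0.267],[0.38,-0.55,-0.1,-0.267],[0.38,-0.55,-0.1,-0.267],[0.38,-0.55,-0.1,-0.267],[0.38,-0.55,-0.1,-0.267]]]'

```text
time: 2.75
tcp_pos: [498.7, 266.0, 281.6]
eef_rot: [3.142, 0.0, 1.906]
ft_force: [1.0, -0.1, -0.4]
opening: 1.003
grasp_force: 0.0
```

```bash
python3 - <<'E'
from h import *
s=sensors.get_state();print(s['time'],s['tcp_pos'],s['eef_rot'],s['joint_pos'])
W=cams.capture('wrist');cv2.imwrite('pics/w1.png',W['color'][:,:,::-1]);T=cams.capture('top');S=cams.capture('side')
for l,z in [('socket_top',34),('bail_hinge',40),('bail_bar',40)]:
  o=[]
  for n,c in [('wrist',W),('top',T),('side',S)]:
    r=finder.place_of(n,l)[:2]; print(l,n,[(np.round(q['position']).tolist(),round(q['score'],2),np.round(onz(c,q['position'],z)).tolist()) for q in r])
    if r: o.append((c,r[0]['position']))
  print('tri',tri(o[:2]))
E
```

```text
2.75 [498.68390521 265.97035145 281.62912168] [3.14154367e+00 2.12517754e-05 1.90594001e+00] [ 3.65805107e-01  4.59790774e-02  1.69059677e+00 -2.30598991e-05
  1.40496849e+00  3.06652267e-02]
socket_top wrist [([194.0, 311.0], 0.68, [544.0, 260.0, 34.0])]
socket_top top [([224.0, 188.0], 0.75, [543.0, 259.0, 34.0])]
socket_top side [([176.0, 258.0], 0.61, [552.0, 264.0, 34.0])]
tri [544.13754794 259.83215714  32.14639824]
bail_hinge wrist [([195.0, 341.0], 0.71, [581.0, 273.0, 40.0])]
bail_hinge top [([210.0, 187.0], 0.56, [581.0, 264.0, 40.0])]
bail_hinge side [([171.0, 267.0], 0.69, [589.0, 279.0, 40.0])]
tri [585.39119787 269.51399147  18.88134696]
bail_bar wrist [([199.0, 261.0], 0.81, [484.0, 233.0, 40.0])]
bail_bar top [([249.0, 192.0], 0.91, [480.0, 245.0, 40.0]), ([206.0, 420.0], 0.4, [605.0, -356.0, 40.0])]
bail_bar side [([176.0, 234.0], 0.58, [469.0, 280.0, 40.0]), ([312.0, 276.0], 0.42, [480.0, -330.0, 40.0])]
tri [480.41083544 239.90425317  64.19914725]
```

View pics/w1.png

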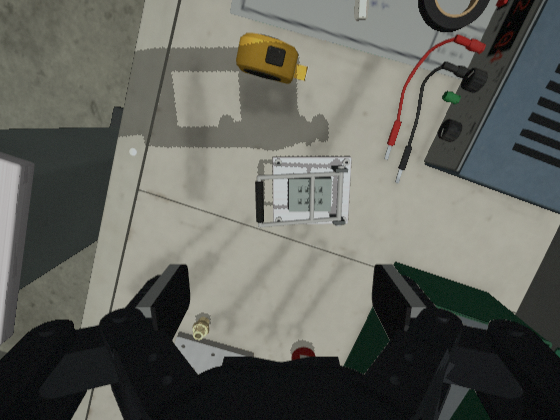

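The wrist view shows the socket at px (194,311), lined up with the tool. The grip bar is the dark vertical bar at column 260, rows 181–222, and it looks slightly raised. Next I fit the socket pose and bail angle to all three cameras.

```bash
python3 - <<'E'
from h import *
from scipy.optimize import least_squares
cs={n:cams.capture(n) for n in('wrist','top','side')}
obs=[]
for n in cs:
  for l in ('socket_top','bail_hinge','bail_bar'):
    r=finder.place_of(n,l)
    if r: obs.append((cs[n],l,np.array(r[0]['position']),{'wrist':1,'top':.7,'side':.5}[n]))
def pts(p):
  x,y,w,a=p;u=np.array([np.cos(w),np.sin(w),0]);s=np.array([x,y,34]);h=s+38*u+[0,0,6]
  return dict(socket_top=s,bail_hinge=h,bail_bar=h-106*np.cos(a)*u+[0,0,106*np.sin(a)])
f=lambda p:np.concatenate([w*(np.array(proj(c,pts(p)[l]))-o) for c,l,o,w in obs])
r=least_squares(f,[544,260,.33,.1],loss='soft_l1');print(r.x,np.round(f(r.x),1),pts(r.x)['bail_bar'])
# bar pixels (dark, in socket area) and plate rect in wrist image
g=cv2.cvtColor(cs['wrist']['color'],cv2.COLOR_RGB2GRAY)
m=np.zeros_like(g);m[170:235,250:270]=(g[170:235,250:270]<60);print('bar',cv2.minAreaRect(np.argwhere(m>0).astype(np.float32)))
print(proj(cs['wrist'],pts(r.x)['bail_bar']))
c=cs['wrist']
for a in (0,.1,.2,.3):
  u=np.array([np.cos(r.x[2]),np.sin(r.x[2]),0]);v=np.array([-u[1],u[0],0]);b=pts([*r.x[:3],a])['bail_bar'];print(a,np.round([proj(c,b+26*v),proj(c,b-26*v)]).tolist())
cv2.imwrite('pics/w2.png',cv2.resize(c['color'][140:240,230:370,::-1],None,fx=5,fy=5,interpolation=2))
E
```

```text
[5.41892664e+02 2.59058503e+02 3.14966873e-01 2.72301694e-01] [ 2.5 -2.5 -0.1  0.8 -0.2  0.2 -0.8 -1.1 -0.3 -2.9  0.9 -0.1  0.3 -1.3
  1.3 -1.6 -0.3  1.4] [480.95131379 239.20303142  68.50859756]
bar ((201.5668182373047, 259.3614807128906), (41.01123046875, 7.621279716491699), 1.7899105548858643)
[np.float64(199.90731047753664), np.float64(259.198235167598)]
0 [[175.0, 258.0], [214.0, 258.0]]
0.1 [[176.0, 257.0], [216.0, 258.0]]
0.2 [[178.0, 258.0], [219.0, 258.0]]
0.3 [[179.0, 260.0], [221.0, 260.0]]
```

View pics/w2.png

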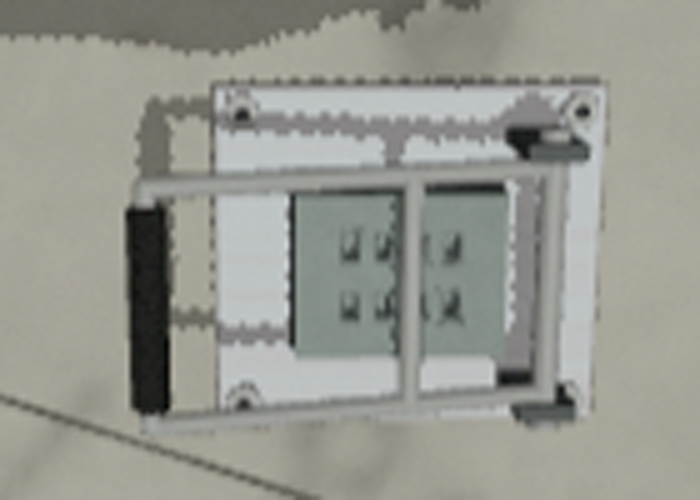

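The crop shows the bail raised by about 0.27 rad, with the bar centre at crop (148,310). That puts the bar at about (481,239,68). I'll descend part of the way and check again.

Request:
drive_tool --moves '[[[-0.09,-0.13,-0.2,-0.005],[-0.09,-0.13,-0.4,-0.005],[-0.09,-0.13,-0.65,-0.005],[-0.09,-0.13,-0.65,-0.005],[-0.09,-0.13,-0.65,-0.005]]]' --gripper 0.1

```text
time: 4.45
tcp_pos: [480.1, 239.8, 151.3]
eef_rot: [-3.139, 0.0, 1.888]
ft_force: [-0.2, 0.6, 1.3]
opening: 0.547
grasp_force: 0.0
```

```bash
python3 - <<'E'
from h import *
s=sensors.get_state();print(s['time'],s['tcp_pos'],s['eef_rot'],s['opening'])
c=cams.capture('wrist');cv2.imwrite('pics/w3.png',c['color'][:,:,::-1])
for l,z in [('socket_top',34),('bail_hinge',40),('bail_bar',66)]:
    print(l,[(np.round(q['position']).tolist(),round(q['score'],2),np.round(onz(c,q['position'],z)).tolist()) for q in finder.place_of('wrist',l)[:2]])
E
```

```text
4.45 [480.11246645 239.79774601 151.32877208] [-3.13926008e+00  1.48027329e-05  1.88828532e+00] 0.5470339215446937
socket_top [([206.0, 352.0], 0.75, [542.0, 258.0, 34.0])]
bail_hinge [([206.0, 399.0], 0.95, [579.0, 272.0, 40.0])]
bail_bar [([220.0, 283.0], 0.72, [484.0, 236.0, 66.0])]
```

View pics/w3.png

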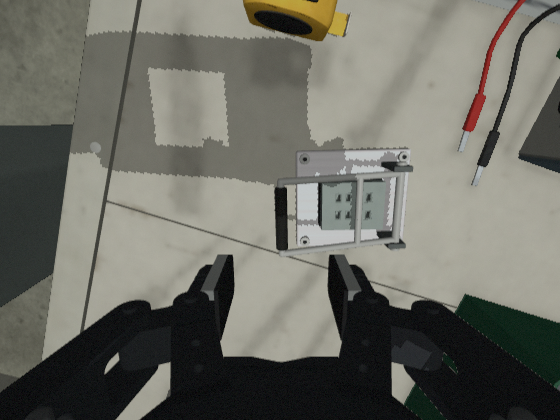

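The bar is at px (219,281), between the two fingers, at about (484,237). Descend and pinch it.

Request:
drive_tool --moves '[[[0.015,-0.01,-0.2,0],[0.015,-0.01,-0.38,0],[0.015,-0.01,-0.4,0],[0.015,-0.01,-0.4,0],[0.015,-0.01,-0.4,0]]]'

```text
time: 5.15
tcp_pos: [485.9, 238.8, 74.3]
eef_rot: [3.137, -0.0, 1.888]
ft_force: [0.4, -0.3, 0.4]
opening: 0.551
grasp_force: 0.0
```

Request:
drive_tool --moves '[[[0,0,0,0],[0,0,0,0],[0,0,0,0],[0,0,0,0],[0,0,0,0],[0,0,0,0],[0,0,0,0],[0,0,0,0],[0,0,0,0],[0,0,0,0]]]' --gripper -1 --squeeze 30

```text
time: 6.15
tcp_pos: [483.7, 238.0, 71.5]
eef_rot: [-3.141, -0.0, 1.888]
ft_force: [0.4, -0.2, 0.1]
opening: 0.004
grasp_force: 0.0
```

```bash
python3 - <<'E'
from h import *
s=sensors.get_state();t=s['tcp_pos'];print(s['time'],t)
w=.33;u=np.array([np.cos(w),np.sin(w)]);S=np.array([542.5,259]);H=S+38*u
g=np.array([*t[:2],t[2]-6]);a0=np.arctan2(g[2]-40,-(g[:2]-H)@u);r=np.hypot(g[2]-40,(g[:2]-H)@u);print(a0,r,(g[:2]-H)@[-u[1],u[0]])
for a in np.linspace(a0,2.2,15)[1:]:
  d=106*np.array([-np.cos(a)+np.cos(a0),np.sin(a)-np.sin(a0)]);print(np.round([d[0]*u[0]/200,d[0]*u[1]/200,d[1]/200],3).tolist())
E
```

```text
6.15 [483.65452073 237.96104533  71.54197802]
0.24890869323320233 103.68316628143145 -0.8352746739117785
[0.022, 0.007, 0.07]
[0.053, 0.018, 0.136]
[0.092, 0.032, 0.197]
[0.139, 0.048, 0.252]
[0.193, 0.066, 0.299]
[0.252, 0.086, 0.338]
[0.316, 0.108, 0.368]
[0.383, 0.131, 0.388]
[0.452, 0.155, 0.398]
[0.522, 0.179, 0.398]
[0.591, 0.202, 0.388]
[0.658, 0.225, 0.367]
[0.722, 0.247, 0.337]
[0.781, 0.268, 0.298]
```

The gripper closed fully, so it missed the bar. Look.

```bash
python3 - <<'E'
from h import *
c=cams.capture('wrist')
for l,z in [('socket_top',34),('bail_hinge',40),('bail_bar',66),('bail_bar',40)]:
    print(l,[(np.round(q['position']).tolist(),round(q['score'],2),np.round(onz(c,q['position'],z)).tolist()) for q in finder.place_of('wrist',l)[:2]])
cv2.imwrite('pics/w4.png',c['color'][100:400,150:500,::-1])
E
```

```text
socket_top [([233.0, 375.0], 0.78, [542.0, 259.0, 34.0])]
bail_hinge [([237.0, 440.0], 0.72, [580.0, 271.0, 40.0])]
bail_bar [([254.0, 277.0], 0.69, [482.0, 238.0, 66.0])]
bail_bar [([254.0, 277.0], 0.69, [485.0, 227.0, 40.0])]
```

View pics/w4.png

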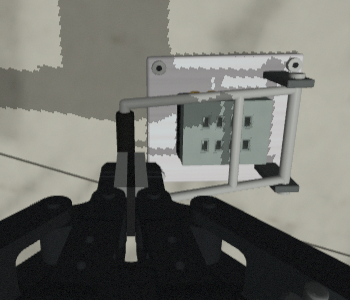

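```bash
python3 - <<'E'
from h import *
c=cams.capture('wrist');s=sensors.get_state();t=np.array(s['tcp_pos']);print(t)
w=.325;u=np.array([np.cos(w),np.sin(w),0]);v=np.array([-u[1],u[0],0]);S=np.array([542.,259,34]);H=S+38*u+[0,0,6]
print('hinge ends',np.round([proj(c,H+k*v) for k in(30,0,-30)]).tolist())
for a in (0,.1,.2,.3,.4,.5):
  b=H-106*np.cos(a)*u+[0,0,106*np.sin(a)];print(a,np.round(b),np.round([proj(c,b+k*v) for k in (30,26,-26,-30)]).tolist())
for k in(11,-11):print('tip',np.round([proj(c,t+k*v+[0,0,-z]) for z in (25,6,-10)]).tolist())
E
```

```text
[483.6839978  237.97127816  71.58819572]
hinge ends [[189.0, 445.0], [235.0, 438.0], [278.0, 432.0]]
0 [478. 237.  40.] [[190.0, 270.0], [197.0, 270.0], [274.0, 271.0], [279.0, 271.0]]
0.1 [478. 237.  51.] [[194.0, 270.0], [201.0, 270.0], [282.0, 272.0], [288.0, 272.0]]
0.2 [480. 238.  61.] [[198.0, 272.0], [205.0, 273.0], [290.0, 274.0], [296.0, 274.0]]
0.3 [482. 239.  71.] [[203.0, 277.0], [210.0, 277.0], [300.0, 278.0], [306.0, 278.0]]
0.4 [485. 240.  81.] [[208.0, 284.0], [216.0, 284.0], [310.0, 285.0], [317.0, 285.0]]
0.5 [490. 241.  91.] [[214.0, 295.0], [222.0, 295.0], [321.0, 294.0], [328.0, 294.0]]
tip [[225.0, 280.0], [236.0, 280.0], [248.0, 280.0]]
tip [[259.0, 280.0], [273.0, 280.0], [288.0, 280.0]]
```

```bash
python3 - <<'E'
from h import *
print({k:getattr(robot,k) for k in dir(robot) if not k.startswith('_')})
s=sensors.get_state();print({k:np.round(s[k],3) for k in s})
c=cams.capture('wrist');cv2.imwrite('pics/w5.png',cv2.resize(c['color'][190:340,200:360,::-1],None,fx=4,fy=4,interpolation=2))
E
```

```text
{'MotionError': <class 'station.MotionError'>, 'nose_length': 25.0}
{'time': np.float64(6.45), 'joint_pos': array([ 0.327,  0.217,  1.923, -0.   ,  1.001,  0.01 ]), 'qd': array([-0.001,  0.001, -0.001,  0.002,  0.001,  0.001]), 'tau': array([-0.0000e+00, -3.4650e+01, -2.5381e+01, -0.0000e+00,  1.0000e-03,
        0.0000e+00]), 'tcp_pos': array([483.684, 237.971,  71.588]), 'eef_rot': array([-3.142,  0.   ,  1.888]), 'ft_force': array([ 0.169, -0.615,  0.262]), 'moment': array([-0.02 ,  0.016, -0.052]), 'grasp_force': np.float64(0.0), 'opening': np.float64(-0.001)}
```

View pics/w5.png

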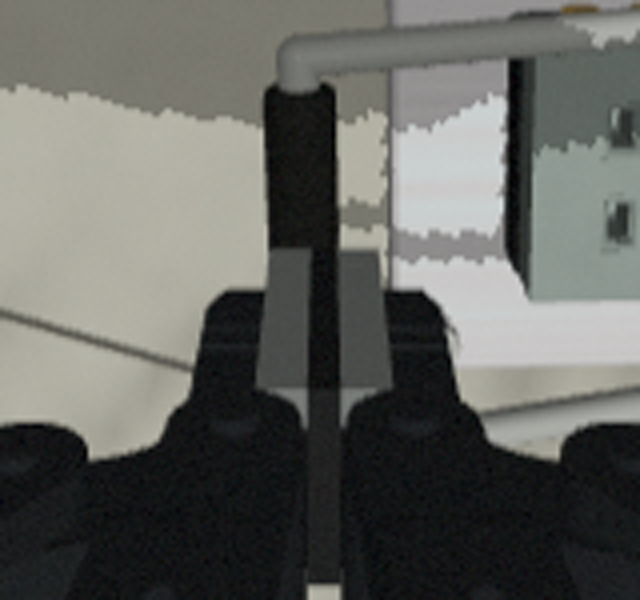

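The shut fingertips hide the bar, so they ended above it: the tips sit higher than the nose length says, by about 30 mm going by the picture. I'll reopen, go 30 mm lower and pinch again, watching the force. This is safe either way, because the bench is at 0 and the body stays above the bar.

Request:
drive_tool --moves '[[[0,0,0,0],[0,0,0,0],[0,0,0,0],[0,0,0,0],[0,0,0,0],[0,0,0,0],[-0.01,0,-0.05,0],[-0.01,0,-0.1,0],[-0.01,0,-0.15,0],[-0.01,0,-0.15,0]]]' --gripper 0.1

```text
time: 7.5
tcp_pos: [479.5, 237.2, 39.0]
eef_rot: [-3.137, 0.0, 1.888]
ft_force: [-0.2, 0.8, -0.0]
opening: 0.55
grasp_force: 0.0
```

Request:
drive_tool --moves '[[[0,0,0,0],[0,0,0,0],[0,0,0,0],[0,0,0,0],[0,0,0,0],[0,0,0,0],[0,0,0,0],[0,0,0,0],[0,0,0,0]]]' --gripper -1 --squeeze 30

```text
time: 8.4
tcp_pos: [480.8, 237.7, 41.3]
eef_rot: [-3.14, 0.0, 1.888]
ft_force: [-4.6, -1.5, 3.2]
opening: 0.1
grasp_force: 29.4
```

```bash
python3 - <<'E'
from h import *
c=cams.capture('wrist');cv2.imwrite('pics/w6.png',cv2.resize(c['color'][170:370,170:390,::-1],None,fx=3,fy=3,interpolation=2))
E
```

```text
(no output)
```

View pics/w6.png

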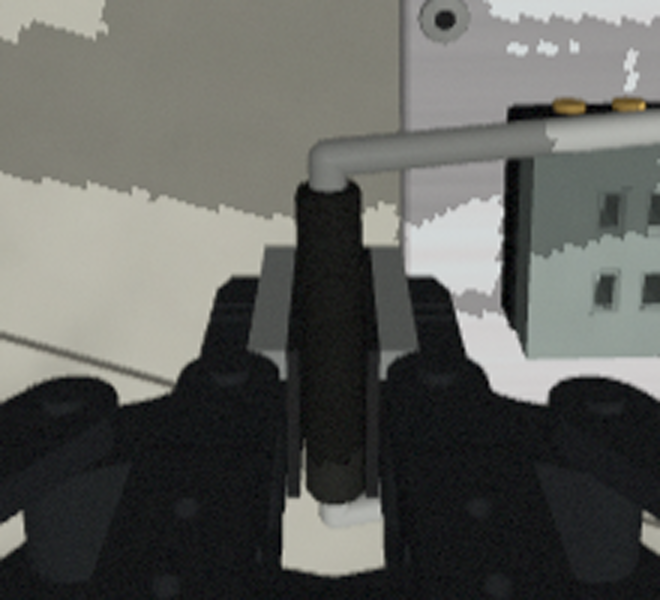

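The bar is held: opening 0.1, grip 29 N, and the picture shows it between the pads at crop (330,330). Swing it along the arc.

Request:
drive_tool --moves '[[[0.022,0.007,0.069],[0.053,0.018,0.135],[0.092,0.032,0.195],[0.139,0.048,0.248],[0.193,0.066,0.294],[0.252,0.086,0.332],[0.316,0.108,0.361],[0.383,0.131,0.38],[0.452,0.154,0.39],[0.522,0.178,0.39],[0.591,0.202,0.379],[0.658,0.225,0.358],[0.722,0.247,0.328],[0.78,0.267,0.288],[0.797,0.273,0.272],[0.797,0.273,0.272],[0.797,0.273,0.272]]]'

```text
schema error: expected 4 numbers
```

Request:
drive_tool --moves '[[[0.022,0.007,0.069,0],[0.053,0.018,0.135,0],[0.092,0.032,0.195,0],[0.139,0.048,0.248,0],[0.193,0.066,0.294,0],[0.252,0.086,0.332,0],[0.316,0.108,0.361,0],[0.383,0.131,0.38,0],[0.452,0.154,0.39,0],[0.522,0.178,0.39,0],[0.591,0.202,0.379,0],[0.658,0.225,0.358,0],[0.722,0.247,0.328,0],[0.78,0.267,0.288,0],[0.797,0.273,0.272,0],[0.797,0.273,0.272,0],[0.797,0.273,0.272,0]]]'

```text
time: 10.15
tcp_pos: [637.3, 292.6, 104.0]
eef_rot: [-3.13, -0.001, 1.889]
ft_force: [-24.1, -7.7, 28.0]
opening: 0.103
grasp_force: 32.7
```

```bash
python3 - <<'E'
from h import *
c=cams.capture('wrist');cv2.imwrite('pics/w7.png',c['color'][:,:,::-1])
t=cams.capture('top');s=cams.capture('side')
for n,cc in(('wrist',c),('top',t),('side',s)):
  print(n,[(np.round(q['position']).tolist(),round(q['score'],2)) for q in finder.place_of(n,'bail_bar')[:2]])
w=.325;u=np.array([np.cos(w),np.sin(w),0]);H=np.array([542.,259,34])+38*u+[0,0,6]
for a in(1.9,2.0,2.1,2.2):
  b=H-106*np.cos(a)*u+[0,0,106*np.sin(a)];print(a,np.round(b),[np.round(proj(k,b)).tolist() for k in(c,t,s)])
E
```

```text
wrist [([278.0, 282.0], 0.96), ([228.0, 197.0], 0.6)]
top [([180.0, 168.0], 0.72), ([227.0, 190.0], 0.69)]
side [([146.0, 276.0], 0.47), ([314.0, 273.0], 0.43)]
1.9 [610. 282. 140.] [[299.0, 211.0], [190.0, 171.0], [146.0, 272.0]]
2.0 [620. 285. 136.] [[294.0, 236.0], [186.0, 170.0], [146.0, 274.0]]
2.1 [629. 288. 132.] [[288.0, 258.0], [183.0, 170.0], [147.0, 277.0]]
2.2 [637. 291. 126.] [[282.0, 278.0], [180.0, 169.0], [148.0, 279.0]]
```

It pushes about 37 N against the stop, and all three views agree on about 2.2 rad. I'll ease off, release, and lift.

Request:
drive_tool --moves '[[[-0.008,-0.003,0.008,0],[-0.012,-0.004,0.012,0],[-0.012,-0.004,0.012,0]]]'

```text
time: 10.75
tcp_pos: [637.1, 292.5, 104.2]
eef_rot: [-3.137, -0.001, 1.889]
ft_force: [-16.0, -2.3, 16.2]
opening: 0.097
grasp_force: 31.5
```

Request:
drive_tool --moves '[[[0,0,0,0],[0,0,0,0],[0,0,0,0],[0,0,0,0],[0,0,0,0],[0,0,0.1,0],[0,0,0.25,0],[0,0,0.5,0],[0,0,0.75,0],[0,0,0.75,0]]]' --gripper -0.2

```text
time: 11.75
tcp_pos: [644.1, 293.6, 260.0]
eef_rot: [3.123, -0.0, 1.888]
ft_force: [0.2, -0.2, 0.4]
opening: 0.402
grasp_force: 0.0
```

```bash
python3 - <<'E'
from h import *
t=cams.capture('top');s=cams.capture('side');c=cams.capture('wrist')
for n,cc in(('wrist',c),('top',t),('side',s)):
  print(n,[(np.round(q['position']).tolist(),round(q['score'],2)) for q in finder.place_of(n,'bail_bar')[:2]])
w=.325;u=np.array([np.cos(w),np.sin(w),0]);H=np.array([542.,259,34])+38*u+[0,0,6]
for a in(1.8,1.9,2.0,2.1,2.2):
  b=H-106*np.cos(a)*u+[0,0,106*np.sin(a)];print(a,np.round(b),[np.round(proj(k,b)).tolist() for k in(c,t,s)])
# relay yaw from top / side traces
for n,cc in(('top',t),('side',s)):
  for q in finder.trace(n,'relay_mid')[:3]:
    p=np.argwhere(q['pixels']);print(n,np.round(q['position']),len(p),cv2.minAreaRect(p.astype(np.float32)),np.round(onz(cc,q['position'],30)))
a=t['color'][230:275,380:420];cv2.imwrite('pics/r1.png',np.hstack([cv2.resize(a[:,:,::-1],(400,450),interpolation=2),cv2.resize(s['color'][285:330,253:293,::-1],(400,450),interpolation=2)]))
E
```

```text
wrist [([197.0, 277.0], 0.82), ([323.0, 103.0], 0.65)]
top [([183.0, 168.0], 0.85)]
side [([146.0, 275.0], 0.58)]
1.8 [601. 279. 143.] [[207.0, 232.0], [193.0, 172.0], [146.0, 269.0]]
1.9 [610. 282. 140.] [[207.0, 244.0], [190.0, 171.0], [146.0, 272.0]]
2.0 [620. 285. 136.] [[205.0, 255.0], [186.0, 170.0], [146.0, 274.0]]
2.1 [629. 288. 132.] [[204.0, 266.0], [183.0, 170.0], [147.0, 277.0]]
2.2 [637. 291. 126.] [[202.0, 276.0], [180.0, 169.0], [148.0, 279.0]]
top [234. 428.] 192 ((234.30003356933594, 427.1000061035156), (10.11928653717041, 18.973661422729492), 18.434947967529297) [ 531. -377.   30.]
top [287. 390.] 225 ((285.2500305175781, 392.2500305175781), (13.435027122497559, 16.970561981201172), 45.0) [ 389. -271.   30.]
top [248. 399.] 223 ((252.2307586669922, 400.6538391113281), (14.708710670471191, 16.277639389038086), 78.69007110595703) [ 492. -298.   30.]
side [305. 238.] 274 ((305.3620910644531, 238.84481811523438), (18.908130645751953, 16.807226181030273), 66.80140686035156) [ 392. -276.   30.]
side [329. 299.] 303 ((326.56756591796875, 298.9053955078125), (21.970800399780273, 15.693431854248047), 35.53767776489258) [ 526. -385.   30.]
side [304. 275.] 225 ((307.0, 273.5), (13.0, 16.0), 90.0) [ 487. -298.   30.]
```

The bail stays at about 2.2 rad (wrist px col 277 against 276 expected). Now transit to the wide relay.

Request:
drive_tool --moves '[[[-0.1,-0.2,0.1,-0.05],[-0.2,-0.45,0.2,-0.1],[-0.3,-0.7,0.2,-0.15],[-0.4,-0.95,0.2,-0.2],[-0.4,-1,0.2,-0.22]]]'

```text
time: 12.65
tcp_pos: [556.7, 88.8, 287.7]
eef_rot: [-3.14, 0.002, 1.19]
ft_force: [0.2, 0.7, 0.2]
opening: 0.402
grasp_force: 0.0
```

Request:
drive_tool --moves '[[[-0.1,-0.25,0,-0.05],[-0.2,-0.5,0,-0.1],[-0.2,-0.75,0,-0.15],[-0.2,-1,0,-0.2],[-0.2,-1,0,-0.22]]]'

```text
time: 13.15
tcp_pos: [517.7, -113.1, 287.5]
eef_rot: [3.14, 0.002, 0.496]
ft_force: [-0.0, -0.3, 0.1]
opening: 0.4
grasp_force: 0.0
```

Request:
drive_tool --moves '[[[-0.1,-0.25,0,-0.05],[-0.2,-0.5,0,-0.1],[-0.22,-0.75,0,-0.15],[-0.22,-0.95,-0.2,-0.15],[-0.22,-0.95,-0.3,-0.15],[-0.22,-0.95,-0.3,-0.15],[-0.22,-0.95,-0.3,-0.15]]]' --gripper 0.5

```text
time: 13.85
tcp_pos: [474.0, -297.4, 227.3]
eef_rot: [-3.139, 0.002, 0.034]
ft_force: [0.2, 0.4, 1.2]
opening: 0.752
grasp_force: 0.0
```

```bash
python3 - <<'E'
from h import *
s=sensors.get_state();print(s['time'],s['tcp_pos'],s['eef_rot'],s['joint_pos'],s['opening'])
c=cams.capture('wrist');cv2.imwrite('pics/w8.png',c['color'][:,:,::-1])
for l,z in [('relay_mid',23),('relay_foot',0),('slim_relay_mid',23)]:
    print(l,[(np.round(q['position']).tolist(),round(q['score'],2),np.round(onz(c,q['position'],z)).tolist()) for q in finder.place_of('wrist',l)[:4]])
for q in finder.trace('wrist','relay_mid')[:4]:
    p=np.argwhere(q['pixels']);print(np.round(q['position']),len(p),cv2.minAreaRect(p.astype(np.float32)))
E
```

```text
13.85 [ 474.00909008 -297.43153496  227.25774469] [-3.13898609e+00  2.23027454e-03  3.43789091e-02] [-6.86075344e-01  7.58060643e-02  1.76155226e+00  5.04861498e-04
  1.30763004e+00  8.50212819e-01] 0.7517675432089364
relay_mid [([251.0, 262.0], 0.88, [391.0, -277.0, 23.0]), ([180.0, 286.0], 0.8, [482.0, -303.0, 23.0]), ([140.0, 351.0], 0.77, [529.0, -374.0, 23.0])]
relay_foot [([140.0, 346.0], 0.73, [527.0, -374.0, 0.0]), ([240.0, 262.0], 0.63, [396.0, -276.0, 0.0]), ([178.0, 287.0], 0.62, [480.0, -305.0, 0.0])]
slim_relay_mid [([64.0, 345.0], 0.71, [607.0, -360.0, 23.0]), ([29.0, 20.0], 0.19, [628.0, -25.0, 23.0])]
[253. 262.] 985 ((249.50003051757812, 262.0000305175781), (27.577163696289062, 38.890872955322266), 45.0)
[182. 285.] 1048 ((180.69638061523438, 285.7880554199219), (27.701948165893555, 39.88914108276367), 73.0724868774414)
[141. 354.] 1156 ((139.85101318359375, 353.7363586425781), (28.584367752075195, 42.608909606933594), 15.52410888671875)
```

View pics/w8.png

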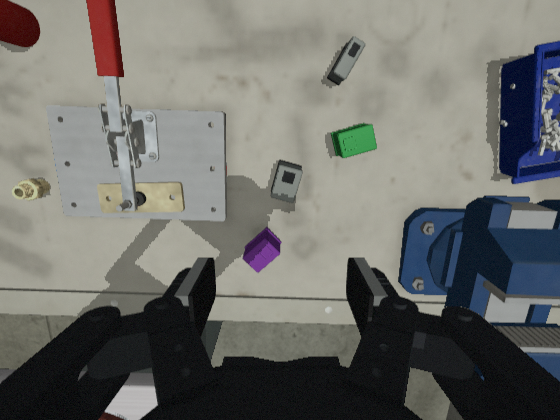

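The wrist view shows the wide grey relay at px (180,286), turned about −11°. The purple one is at (251,262), the green at (140,352) and the slim relay at (62,346). I'll fit a box outline to the traced mask.

```bash
cat >> h.py <<'E'
from scipy.optimize import minimize
BOX=[(sx*20,sy*14,z) for sx in(-1,1) for sy in(-1,1) for z in(6,14)]+[(sx*19,sy*13.5,46) for sx in(-1,1) for sy in(-1,1)]
def sil(c,p,z0=0,k=4,box=BOX):
    R=np.array([[np.cos(p[2]),-np.sin(p[2])],[np.sin(p[2]),np.cos(p[2])]])
    P=[proj(c,[*(R@b[:2]+p[:2]),b[2]+z0]) for b in box]
    P=np.array([[q[1]*k+k/2-.5,q[0]*k+k/2-.5] for q in P]).round().astype(np.int32)
    m=np.zeros((420*k,560*k),np.uint8);cv2.fillConvexPoly(m,cv2.convexHull(P),1);return m>0
def fitbox(c,mask,p0,z0=0,k=4,box=BOX):
    M=np.kron(mask,np.ones((k,k)))>0
    def f(q):
        p=[p0[0]+q[0],p0[1]+q[1],p0[2]+q[2]/20];m=sil(c,p,z0,k,box);return -(m&M).sum()/(m|M).sum()
    r=min((minimize(f,[0,0,t],method='Nelder-Mead',options=dict(initial_simplex=[[0,0,t],[5,0,t],[0,5,t],[0,0,t+4]])) for t in(-4,0,4)),key=lambda r:r.fun)
    return [p0[0]+r.x[0],p0[1]+r.x[1],p0[2]+r.x[2]/20],-r.fun
E
python3 - <<'E'
from h import *
c=cams.capture('wrist')
for q in finder.trace('wrist','relay_mid')[:4]:
    if abs(q['position'][0]-181)<15: print(fitbox(c,q['pixels'],[482,-303,-.2]))
print(sensors.get_state()['tcp_pos'])
E
```

```text
([np.float64(481.40750143905865), np.float64(-302.79543235797024), np.float64(-0.22390943600642116)], np.float64(0.9323017408123792))
[ 475.5096095  -297.91514216  229.86021   ]
```

Request:
drive_tool --moves '[[[0.03,-0.025,-0.1,-0.04],[0.03,-0.025,-0.3,-0.083],[0.03,-0.025,-0.5,-0.083],[0.03,-0.025,-0.5,-0.083],[0.03,-0.025,-0.5,-0.083]]]'

```text
time: 14.7
tcp_pos: [480.6, -302.8, 128.5]
eef_rot: [-3.141, 0.001, -0.225]
ft_force: [-0.2, 0.8, 1.0]
opening: 0.748
grasp_force: 0.0
```

```bash
python3 - <<'E'
from h import *
s=sensors.get_state();print(s['time'],s['tcp_pos'],s['eef_rot'],s['opening'])
c=cams.capture('wrist');cv2.imwrite('pics/w9.png',c['color'][:,:,::-1])
for q in finder.trace('wrist','relay_mid')[:4]: print(np.round(q['position']),fitbox(c,q['pixels'],[481.5,-303,-.22]))
print([(q['position'],onz(c,q['position'],23)) for q in finder.place_of('wrist','relay_mid')])
E
```

```text
14.7 [ 480.55403718 -302.77966828  128.50725643] [-3.14100545e+00  1.13518496e-03 -2.25400559e-01] 0.7480663780112408
[133. 359.] ([np.float64(481.5), np.float64(-303.0), np.float64(-0.42000000000000004)], np.float64(-0.0))
[211. 280.] ([np.float64(481.5311787225473), np.float64(-303.1335944309592), np.float64(-0.21897620572202217)], np.float64(0.9573194283507146))
[([207.4, 278.8], array([ 482.05541611, -301.85959623,   23.        ])), ([132.7, 356.8], array([ 528.82968899, -377.15172845,   23.        ])), ([302.6, 274.0], array([ 392.09599093, -276.46828122,   23.        ]))]
```

Aligned within 1 mm (fit (481.5,−303.1), yaw −0.219). Descend in stages.

Request:
drive_tool --moves '[[[0.003,0,-0.2,0.001],[0.003,0,-0.38,0.001],[0.003,0,-0.48,0.001],[0.003,0,-0.54,0.001],[0.003,0,-0.58,0.001],[0.003,0,-0.61,0.001],[0.003,0,-0.61,0.001],[0.003,0,-0.61,0.001]]]'

```text
time: 15.65
tcp_pos: [482.1, -303.9, 7.5]
eef_rot: [3.141, -0.002, -0.223]
ft_force: [0.1, -0.3, 0.6]
opening: 0.75
grasp_force: 0.0
```

Request:
drive_tool --moves '[[[0,0,0,0],[0,0,0,0],[0,0,0,0],[0,0,0,0],[0,0,0,0],[0,0,0,0],[0,0,0,0],[0,0,0,0],[0,0,0,0],[0,0,0,0]]]' --gripper -1 --squeeze 30

```text
time: 16.65
tcp_pos: [481.6, -303.6, 6.9]
eef_rot: [3.141, -0.001, -0.223]
ft_force: [0.1, 0.1, 5.3]
opening: 0.31
grasp_force: 34.0
```

```bash
python3 - <<'E'
from h import *
c=cams.capture('wrist');cv2.imwrite('pics/w10.png',np.vstack([c['color'][150:350,140:420,::-1]]).repeat(2,0).repeat(2,1))
s=sensors.get_state();print(s['tcp_pos'],s['opening']*85,s['grasp_force'],s['ft_force'])
E
```

```text
[ 481.65634436 -303.59608958    6.98784772] 26.49411214915664 34.02966320514679 [-0.7937262   0.15962159  5.32100453]
```

View pics/w10.png

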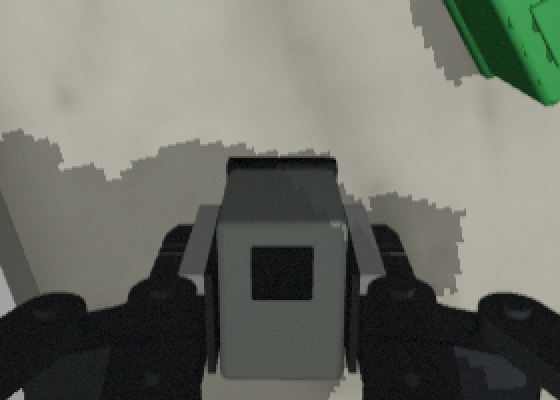

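The relay is gripped squarely, with its top at crop (300,280) and the fingers on both long sides. Lift, then carry it over the fixture to a spot in front of the socket.

Request:
drive_tool --moves '[[[0,0,0.05,0],[0,0,0.15,0],[0,0,0.3,0],[0,0,0.5,0],[0,0,0.7,0],[0,0,0.9,0],[0,0,0.95,0],[0,0,0.95,0]]]' --squeeze 40

```text
time: 17.5
tcp_pos: [482.4, -304.0, 198.7]
eef_rot: [3.14, -0.004, -0.223]
ft_force: [-0.2, -0.3, -1.0]
opening: 0.309
grasp_force: 39.4
```

Request:
drive_tool --moves '[[[0,0.08,0,0.02],[0,0.23,0,0.05],[0,0.4,0,0.08],[0,0.58,0,0.11],[0,0.76,0,0.14],[0,0.94,0,0.16],[0,1,0,0.174]]]'

```text
time: 18.2
tcp_pos: [478.7, -99.6, 192.9]
eef_rot: [-3.136, 0.005, 0.329]
ft_force: [-0.0, -0.7, -1.2]
opening: 0.309
grasp_force: 39.6
```

Request:
drive_tool --moves '[[[0,0.16,0,0],[0,0.34,0,0],[0,0.52,0,0],[0,0.7,0,0],[0,0.88,0,0],[0,1,0,0],[0,1,0,0]]]'

```text
time: 18.9
tcp_pos: [479.9, 98.6, 194.2]
eef_rot: [-3.14, 0.004, 0.327]
ft_force: [-0.5, 0.2, -0.8]
opening: 0.31
grasp_force: 39.7
```

Request:
drive_tool --moves '[[[-0.03,0.15,0,0],[-0.06,0.32,0,0],[-0.09,0.5,0,0],[-0.11,0.64,0,0],[-0.11,0.66,0,0],[-0.11,0.66,0,0],[-0.11,0.66,0,0]]]'

```text
time: 19.6
tcp_pos: [459.3, 227.2, 195.5]
eef_rot: [3.141, 0.002, 0.323]
ft_force: [-0.2, -1.1, -0.8]
opening: 0.308
grasp_force: 39.9
```

```bash
python3 - <<'E'
from h import *
s=sensors.get_state();print(s['time'],s['tcp_pos'],s['eef_rot'],s['opening']*85,s['grasp_force'])
c=cams.capture('wrist');cv2.imwrite('pics/w11.png',c['color'][:,:,::-1]);T=cams.capture('top');S=cams.capture('side')
for l,z in [('socket_top',34),('bail_hinge',40)]:
  for n,k in(('wrist',c),('top',T),('side',S)):
    print(l,n,[(np.round(q['position'],1).tolist(),round(q['score'],2),np.round(onz(k,q['position'],z),1).tolist()) for q in finder.place_of(n,l)[:2]])
w=.325;u=np.array([np.cos(w),np.sin(w),0]);H=np.array([542.,259,34])+38*u+[0,0,6]
b=H-106*np.cos(2.2)*u+[0,0,106*np.sin(2.2)]
print('bar exp',proj(c,b),proj(T,b),[[q['position'] for q in finder.place_of(n,'bail_bar')[:2]] for n in('wrist','top')])
for l in('relay_mid','relay_foot'): print(l,[(q['position'],round(q['score'],2)) for q in finder.place_of('wrist',l)[:3]])
hsv=cv2.cvtColor(c['color'],cv2.COLOR_RGB2HSV)
r,co=np.round(proj(c,[542,259,34])).astype(int);print('px',r,co)
for v in (-20,-10,0,10,20):
  print([c['color'][r+v,co+h].tolist() for h in range(-40,41,8)])
E
```

```text
19.6 [459.26607039 227.21281988 195.45195477] [3.14055023e+00 1.79289056e-03 3.22806491e-01] 26.214757931249654 39.85540330410004
socket_top wrist [([103.4, 276.3], 0.75, [542.4, 258.5, 34.0]), ([103.4, 542.7], 0.23, [623.5, 16.7, 34.0])]
socket_top top []
socket_top side [([177.8, 255.6], 0.92, [543.2, 257.5, 34.0])]
bail_hinge wrist [([59.3, 277.0], 0.78, [578.1, 269.6, 40.0]), ([105.5, 546.1], 0.19, [621.0, 17.1, 40.0])]
bail_hinge top [([211.3, 185.3], 0.58, [577.3, 267.9, 40.0]), ([181.0, 168.4], 0.49, [658.4, 317.6, 40.0])]
bail_hinge side [([170.7, 268.0], 0.93, [594.0, 281.2, 40.0]), ([175.5, 256.5], 0.43, [547.7, 262.3, 40.0])]
bar exp [np.float64(-88.27248709068445), np.float64(272.54549759358594)] [np.float64(180.47195436087492), np.float64(169.38027676165956)] [[], [[180.5, 169.3]]]
relay_mid [([275.3, 276.4], 0.75)]
relay_foot []
px 104 276
[[198, 201, 202], [196, 200, 201], [179, 150, 84], [142, 154, 146], [143, 155, 148], [142, 153, 147], [145, 154, 148], [143, 154, 147], [195, 174, 100], [197, 202, 203], [197, 203, 203]]
[[197, 201, 200], [197, 201, 202], [150, 147, 149], [142, 153, 147], [142, 152, 146], [145, 155, 148], [141, 152, 147], [143, 153, 147], [178, 177, 170], [197, 202, 203], [197, 202, 203]]
[[198, 201, 201], [198, 204, 204], [184, 188, 189], [140, 151, 145], [144, 155, 148], [142, 151, 147], [143, 153, 148], [142, 152, 146], [197, 202, 203], [196, 202, 203], [199, 204, 204]]
[[198, 202, 202], [198, 203, 203], [149, 148, 149], [142, 154, 146], [143, 153, 146], [144, 153, 147], [146, 156, 149], [144, 155, 147], [183, 187, 186], [198, 203, 204], [198, 203, 203]]
[[198, 201, 201], [198, 203, 202], [199, 204, 204], [140, 151, 144], [143, 154, 147], [142, 153, 146], [141, 151, 146], [141, 152, 146], [173, 145, 81], [199, 204, 204], [199, 203, 204]]
```

```bash
python3 - <<'E'
from h import *
c=cams.capture('wrist');s=sensors.get_state();print(s['tcp_pos'],s['eef_rot'])
im=c['color'].astype(int);m=(np.abs(im-[142,153,147]).max(2)<10)&(im[:,:,1]-im[:,:,0]>5)
m=cv2.morphologyEx(m.astype(np.uint8),cv2.MORPH_CLOSE,np.ones((7,7)))
n,l,st,ce=cv2.connectedComponentsWithStats(m);k=l[104,276];print(st[k],ce[k])
p=np.argwhere(l==k).astype(np.float32)
w=np.array([onz(c,q,34)[:2] for q in p],np.float32);print(cv2.minAreaRect(w),w.mean(0))
# relay in hand: same box fit at its held height
for q in finder.trace('wrist','relay_mid')[:2]:
  t=np.array(s['tcp_pos'])
  for z0 in (t[2]-7,):
    print(np.round(q['position']),q['pixels'].sum(),fitbox(c,q['pixels'],[*t[:2],.325],z0))
for n in('side',):
  C=cams.capture(n)
  for q in finder.place_of(n,'relay_foot')[:3]+finder.place_of(n,'relay_mid')[:3]: print(n,q['position'],round(q['score'],2))
  print('exp foot,mid',proj(C,t-[0,0,7]),proj(C,t+[0,0,16]))
E
```

```text
[459.25302829 228.81920648 196.42858172] [ 3.14157751e+00 -2.60349228e-05  3.23910100e-01]
[ 255   74   47   62 2710] [278.06273063 103.34870849]
((541.6312866210938, 258.2816467285156), (55.44204330444336, 43.62055969238281), 18.58603286743164) [543.06006 258.8337 ]
[284. 279.] 7011 ([np.float64(458.6851963106457), np.float64(228.12557240104084), np.float64(0.31441134314518715)], np.float64(0.951011606089164))
side [330.9, 299.4] 0.77
side [144.7, 227.4] 0.43
side [142.3, 230.5] 0.54
side [328.2, 298.8] 0.53
side [306.0, 239.3] 0.51
exp foot,mid [np.float64(147.99102604724266), np.float64(229.94936802539524)] [np.float64(141.9151847272373), np.float64(229.36315641659706)]
```

The socket face is measured at (541.6,258.3), yaw 18.6°, size 55×44 as expected. The relay in the hand is centred on the TCP within 1 mm. Move above, check, then descend.

Request:
drive_tool --moves '[[[0.08,0.03,0,0],[0.2,0.075,0,0],[0.32,0.115,0,0],[0.4,0.145,0,0],[0.412,0.148,0,0],[0.412,0.148,-0.1,0],[0.412,0.148,-0.25,0],[0.412,0.148,-0.4,0],[0.412,0.148,-0.5,0],[0.412,0.148,-0.53,0],[0.412,0.148,-0.55,0],[0.412,0.148,-0.55,0],[0.412,0.148,-0.55,0],[0.412,0.148,-0.55,0]]]'

```text
time: 21.9
tcp_pos: [542.8, 258.8, 88.0]
eef_rot: [-3.142, -0.003, 0.324]
ft_force: [0.2, -0.4, -0.7]
opening: 0.31
grasp_force: 39.8
```

```bash
python3 - <<'E'
from h import *
s=sensors.get_state();print(s['time'],s['tcp_pos'],s['eef_rot'],s['ft_force'],s['opening']*85)
t=np.array(s['tcp_pos'])
for n in('side','top','wrist'):
  C=cams.capture(n)
  for q in finder.trace(n,'relay_mid')[:5]:
    if np.hypot(*(np.array(q['position'])-proj(C,t+[0,0,16])))<25: print(n,fitbox(C,q['pixels'],[*t[:2],.325],t[2]-7))
  print(n,'exp',proj(C,t-[0,0,7]),proj(C,t+[0,0,16]),[[(l,q['position'],round(q['score'],2)) for q in finder.place_of(n,l)[:4]] for l in('relay_foot','relay_mid')])
  b=[(np.round(q['position']),round(q['score'],2)) for q in finder.place_of(n,'bail_bar')[:2]];print(b)
E
```

```text
21.9 [542.79801862 258.76404082  88.02332442] [-3.14159251e+00 -2.81754371e-03  3.23815226e-01] [ 0.18640864 -0.41218351 -0.71184498] 26.378040053111736
side ([np.float64(530.903484997457), np.float64(256.48521031923434), np.float64(1.4283251558884704)], np.float64(0.6142322097378277))
side exp [np.float64(166.75815432007752), np.float64(254.8229089922793)] [np.float64(161.29155886593747), np.float64(254.5200274368657)] [[('relay_foot', [312.7, 239.2], 0.73), ('relay_foot', [331.2, 300.3], 0.54), ('relay_foot', [167.2, 254.6], 0.48)], [('relay_mid', [306.4, 239.0], 0.67), ('relay_mid', [326.4, 300.1], 0.62), ('relay_mid', [322.3, 372.3], 0.26)]]
[(array([144., 276.]), 0.69)]
top exp [np.float64(221.87928526013113), np.float64(184.49126422068395)] [np.float64(220.39896260340936), np.float64(182.37644373406587)] [[('relay_foot', [175.7, 355.5], 0.63), ('relay_foot', [284.1, 389.2], 0.61), ('relay_foot', [237.1, 426.1], 0.52), ('relay_foot', [223.4, 183.5], 0.49)], [('relay_mid', [231.8, 424.9], 0.61), ('relay_mid', [283.4, 390.4], 0.58), ('relay_mid', [220.8, 179.8], 0.54)]]
[(array([181., 169.]), 0.38)]
wrist ([np.float64(541.8929611392699), np.float64(257.6840587013558), np.float64(0.3301814711833845)], np.float64(0.9021993758639814))
wrist exp [np.float64(254.71968614325363), np.float64(279.5962490681713)] [np.float64(274.26516173040545), np.float64(279.48227420793415)] [[], [('relay_mid', [276.3, 280.0], 0.75)]]
[(array([ 23., 275.]), 0.62)]
```

The side view's foot detection agrees with the expected height (row 167.2 against 166.8). Final descent.

Request:
drive_tool --moves '[[[0,0,-0.04,0],[0,0,-0.08,0],[0,0,-0.12,0],[0,0,-0.15,0],[0,0,-0.175,0],[0,0,-0.19,0],[0,0,-0.2,0],[0,0,-0.2,0],[0,0,-0.2,0],[0,0,-0.2,0],[0,0,-0.2,0],[0,0,-0.2,0],[0,0,-0.2,0],[0,0,-0.2,0],[0,0,-0.2,0]]]'

```text
time: 24.15
tcp_pos: [541.7, 258.4, 46.4]
eef_rot: [3.142, -0.0, 0.324]
ft_force: [0.2, -0.2, -1.0]
opening: 0.313
grasp_force: 39.8
```

```bash
python3 - <<'E'
from h import *
s=sensors.get_state();print(s['time'],s['tcp_pos'],s['eef_rot'],s['ft_force'],s['opening']*85,np.abs(s['qd']).max())
t=np.array(s['tcp_pos'])
C=cams.capture('wrist')
for q in finder.trace('wrist','relay_mid')[:5]:
    if np.hypot(*(np.array(q['position'])-proj(C,t+[0,0,16])))<25: print(fitbox(C,q['pixels'],[*t[:2],.325],t[2]-7))
im=C['color'].astype(int);m=(np.abs(im-[142,153,147]).max(2)<14)&(im[:,:,1]-im[:,:,0]>5);m[:120]=0;m[260:]=0
p=np.argwhere(m[:, 180:380])+[0,180];w=np.array([onz(C,q,34)[:2] for q in p]);R=.3244;u=np.array([np.cos(R),np.sin(R)]);v=np.array([-u[1],u[0]])
d=w-[541.6,258.3];d=d[(abs(d@u)<35)&(abs(d@v)<28)];print(len(d),np.percentile(d@u,[1,99]),np.percentile(d@v,[1,99]))
S=cams.capture('side');print([(q['position'],round(q['score'],2)) for q in finder.place_of('side','relay_foot')],proj(S,t-[0,0,7]))
for n in('side','top'):
  T=cams.capture(n)
  for l in('glue_bottle','tape_measure','fitting_0','bolt_0','nut_0','slim_relay_mid'): print(n,l,[np.round(onz(T,q['position'],23 if 'slim' in l else 0)[:2]).tolist() for q in finder.place_of(n,l)[:1]])
print(sensors.get_state()['tcp_pos'])
E
```

```text
24.15 [541.67978404 258.37326591  46.40044659] [ 3.14156384e+00 -3.81996063e-07  3.23783935e-01] [ 0.20090984 -0.16960995 -1.04769103] 26.617918817563286 0.002063355597288218
([np.float64(541.1434217279489), np.float64(257.5723058545722), np.float64(0.33414186804246526)], np.float64(0.931909393918781))
737 [ 6.86190209 28.37802731] [-21.46560709  -4.02500176]
[([333.7, 300.8], 0.79), ([308.1, 239.9], 0.58), ([178.3, 255.5], 0.55)] [np.float64(176.49502468350042), np.float64(255.07010776960126)]
side glue_bottle [[636.0, -15.0]]
side tape_measure [[446.0, 437.0]]
side fitting_0 [[445.0, -10.0]]
side bolt_0 [[712.0, -188.0]]
side nut_0 [[718.0, -397.0]]
side slim_relay_mid []
top glue_bottle [[642.0, -9.0]]
top tape_measure [[545.0, 266.0]]
top fitting_0 []
top bolt_0 [[692.0, -196.0]]
top nut_0 [[724.0, -387.0]]
top slim_relay_mid [[605.0, -357.0]]
[541.65546181 258.38348832  46.39537989]
```

The relay is centred to within 1 mm and still. The wrist force of about −1 N is just its weight, so it isn't touching anything. Hand in.

```bash
python3 -c "
from station import order
print(order.finish_job())"
```

```text
the job is handed in; nothing more can be done
None
```

The job is handed in: the bail is back at its stop, and the wide relay is held level and still, centred over the socket within about 1 mm, with about 5 mm of air under its pins (height taken from the arm's reading, side camera agrees within about 2 px). No bystander seems to have shifted; the tape measure and brass fitting could not be confirmed at the end.

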